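# Load the ball carrier, one ball per well

### The job

Put the two orange calibration balls into the two empty wells of the round three-well carrier, one ball in each well. The white ball stays in its well; the dark steel ball is not wanted.

Things in the scene. Friction and masses are not known exactly. Their poses are not given: they have to be found in the camera images.
- amber_1_center (a point): One orange ball, 25 mm in diameter. Position: the ball's centre. It starts loose on a fixed narrow stand (foot 34 mm wide, 4 mm high; black cup 21 mm wide, its rim 20 mm high), most of it above the cup, its centre 30 mm above the table. Three such stands, 80 mm or more apart; the third carries an unwanted dark steel ball of the same size. About 20 g, hard.
- amber_2_center (a point): The other orange ball, 25 mm in diameter, just like the first and on another of the stands. Position: the ball's centre, 30 mm above the table at the start. Obstacles: a big monitor stands to the right behind the keyboard (face about 0.62 m ahead, right of y = -0.08 m, higher than the arm's wrist) and a lamp box at the back left (beyond x = 0.54 m, left of y = 0.28 m, 0.2 m high).
- white_ball_center (a point): White ball, 25 mm in diameter, already lying in one of the carrier's wells, which shows which well is taken; it stays there. Its position is the ball's centre.
- carrier: Round metal disc fixed to the table, 150 mm wide, 6 mm thick, at any yaw. Origin: centre of its underside, z up. Three black conical wells, centres (x, y, mm): (44, 0) taken by the white ball; (-22, 38.1) and (-22, -38.1) empty. Each is 49 mm wide inside at its rim, 23 mm above the table, narrowing to its floor at 8 mm, so a ball rolls to the middle and rests with its centre 20 mm up. Boss at the centre, 14 mm high.
There are look-alikes about, which are no part of the job. What is shaped like the part that bears amber_1_center but blue, pink or yellow is not meant.

How it is judged:
At the end, for the whole second after the job is handed in: One orange ball rests in each of the two wells that were empty and the white ball rests in its own well: each ball's centre within 10 mm of its well's centre along each of the carrier's x and y axes and 15 to 29 mm above the carrier's underside (down in the well), and staying so for a second ((((x of amber_1_center in the frame of carrier between -0.032 and -0.012 m and y of amber_1_center in the frame of carrier between 0.0281 and 0.0481 m and z of amber_1_center in the frame of carrier between 0.015 and 0.029 m) and (x of amber_2_center in the frame of carrier between -0.032 and -0.012 m and y of amber_2_center in the frame of carrier between -0.0481 and -0.0281 m and z of amber_2_center in the frame of carrier between 0.015 and 0.029 m)) or ((x of amber_1_center in the frame of carrier between -0.032 and -0.012 m and y of amber_1_center in the frame of carrier between -0.0481 and -0.0281 m and z of amber_1_center in the frame of carrier between 0.015 and 0.029 m) and (x of amber_2_center in the frame of carrier between -0.032 and -0.012 m and y of amber_2_center in the frame of carrier between 0.0281 and 0.0481 m and z of amber_2_center in the frame of carrier between 0.015 and 0.029 m))) and x of white_ball_center in the frame of carrier between 0.034 and 0.054 m and y of white_ball_center in the frame of carrier between -0.01 and 0.01 m and z of white_ball_center in the frame of carrier between 0.015 and 0.029 m); the robot touches nothing.
It also fails if it takes over 54 s, if anything falls off the work surface, if the arm or the gripper's body presses on something with over 40 N, if the wrist force passes 120 N, or if a joint passes its speed limit or range.

### The arm

A 6-joint arm with a two-finger parallel gripper is mounted at the origin on a cart in front of the work surface, level with it; the furniture and walls round the work are solid. World frame = base frame: x ahead of the robot, y to its left, z up, the work surface at z = 0. Lengths are in m, angles in rad, forces in N, time in s.
With the tool pointing down it reaches from about 0.25 to 0.725 m from the base axis. Payload 9.7 kg.
Tool frame: the origin (TCP) lies at the very end of the fingers, on their centre line; the grasp point (between the pads) lies 19 mm behind it (manip.pinch_z is the distance from the TCP to the grasp point, in m); z points along the fingers, y is the line along which they close (so a half turn about z gives the same grasp; the last joint's range is limited). The gripper opens to 85 mm and grips with 20 to 120 N. Pads are 22 mm wide; open, the fingers measure 114 mm over their backs; the gripper's body (76 mm by 85 mm) begins 54 mm behind the grasp point. The pads swing forward as they close: fully open they stand 13 mm farther back than shut.
Start: joints at [-1.233, 0.087, 0.176, 1.66, 0, 1.571], TCP at [0.182, -0.519, 0.231] pointing down, gripper open.
Joint ranges: [-3.13, 3.13], [-0.85, 1.81], [-1.15, 1.24], [-2.2, 2.28], [-1.44, 1.52], [-3.14, 3.14]. Speed limits (rad/s): [2.22, 2.22, 2.57, 3.14, 3.14, 3.14].

### API

Orientations are given as a unit quaternion [w, x, y, z].
In Python, from station import manip, eyes gives the robot as it stands.
- The arm moves only by the tool move_arm, never from a script. Its argument "series" is a list of rows, each a list of 7 numbers: the shift along the tool's x, y, z each as a share of 120 mm, from -1 to 1, then the turn, a rotation vector about the tool's x, y, z each as a share of 180 degrees, from -1 to 1, then the finger opening in mm, from 0 to 85.4. In form: [[tx, ty, tz, ax, ay, az, gripper], ...]. A call has 1 to 20 rows; each row is the pose to reach, as a shift and turn from the pose commanded when the call began, along the tool's axes at that moment, turning the shorter way round; what a row does not reach only later rows make up. A row lasts 1/12 s, in which the tool goes at most 41.7 mm and 7.16 degrees, less where a joint would pass 70% of its speed; a pose out of reach is approached as far as the arm can. A call with a number of a shift or a turn outside -1 to 1 is refused whole. A call with a gripper value outside its range is refused whole. The fingers move at their own pace and stop on an object; "force" is the grip in N (left out, the last holds). Time passes only in rows, so rows that repeat a pose let the fingers close. It gives the time, the measured TCP pose, the force, the opening and the grip force at its end, in the units of the state.
- manip.get_state(): the state, without advancing time (a new reading comes with each control period).
- eyes.camera(name): name is "side" or "top"; returns a dict with "image" (480x640x3 uint8, red, green, blue), "intrinsics" (3x3 intrinsics, pixels), "rvec" (rotation vector, rad) and "tvec" (3), from world to camera coordinates, as OpenCV has them. Camera axes: x right, y down, z forward; pixel columns grow to the right and rows downward; lengths in m; the calibration is good to about 2 mm. A picture is of the moment at which its call begins. There is no depth.
- manip.hand_in(): hands the job in; it is judged then, once.
Trained networks look in a picture, given as the dict that the camera call returned (one of the last four; its "shot" number tells which), for a name from the list of things; names that differ only in an ending like _2 or _b are one class to them, and where a whole thing is asked for, a point or a joint stands for the part that bears it (a point fixed in the world has none). Each returns a list of dicts, best first, with "score" (0 to 1); they miss things now and then, are a little off and sometimes report something else, mostly with a low value. They report only what shows in the picture. A call takes as long as a camera call. They do not tell look-alikes from the thing itself.
- eyes.find_in(name, picture): "bbox" ([left, top, right, bottom] in pixels, round what is visible of it).
- eyes.regions_of(name, picture): "pixels" (480x640 bool, what is visible of it) and "bbox" ([left, top, right, bottom] in pixels, round what is visible of it).
- eyes.place_of(name, picture): "xy" ([column, row] in pixels: a listed point, or the origin of a listed thing).
The state is a dict: "time": time; "joint_pos": joint angles; "qvel": joint speeds; "joint_efforts": joint torques, N m; "eef_pos": TCP position; "eef_rot": TCP orientation; "contact_force": force on the tool from outside, world axes, zero at the start; "wrist_torque": the same for the moment, N m; "gripper_width": opening from 0.0 (shut) to 1.0 (fully open); "grasp_force": force on a finger pad.
Only numpy, scipy, OpenCV 4.12 (cv2) and the standard library are available. Lean on these libraries where they do the work, as an engineer would, in place of code of your own. Each camera call takes 0.05 s, during which the arm holds its last target. There are 200 camera calls.

## Working session

There is one attempt and no reset: what is moved stays moved. The work goes in short steps, Python scripts to look and compute and a tool call to move; the robot and the scene stay as the last step left them, time stands still between calls to the robot, and variables do not carry over. Pictures are saved under pics/ and viewed, at most 10 in all, crops included, and the job is handed in when it is done.

Besides the shell and the picture viewer there is one more tool, called after ">>>" as a command line: name --pt "numbers of a row" for each row, then --argument value for the rest. move_arm: Moves the arm, as the interface text tells. Shift numbers are shares of 120 mm and turn numbers shares of 180 degrees, none past 1 either way. Its arguments: {"type":"object","properties":{"series":{"type":"array","items":{"type":"array","items":{"type":"number"}}},"force":{"type":"number"}},"required":["series"]}

```bash
mkdir -p pics; ls; cat > h.py <<'E'
import numpy as np, cv2
from station import manip, eyes
def ray(c,px):
    R=cv2.Rodrigues(np.array(c["rvec"]))[0]; t=np.array(c["tvec"]).ravel()
    d=R.T@(np.linalg.inv(c["intrinsics"])@np.array([px[0],px[1],1.0])); return -R.T@t,d
def atz(c,px,z):
    o,d=ray(c,px); return o+d*(z-o[2])/d[2]
def proj(c,p):
    return cv2.projectPoints(np.array(p,float).reshape(-1,3),np.array(c["rvec"]),np.array(c["tvec"]),np.array(c["intrinsics"]),None)[0].reshape(-1,2)
def save(c,n): cv2.imwrite(f"pics/{n}.png",c["image"][:,:,::-1])
E
python3 - <<'E'
from h import *
np.set_printoptions(precision=4,suppress=True)
s=manip.get_state(); print({k:s[k] for k in("time","eef_pos","eef_rot","gripper_width")})
Z={"amber_1_center":.03,"white_ball_center":.02,"carrier":0}
for n in("top","side"):
    c=eyes.camera(n); save(c,n+"0"); print(n,ray(c,(320,240)))
    for k,z in Z.items():
        for r in eyes.place_of(k,c)[:6]: print(k,round(r["score"],2),np.round(r["xy"],1),atz(c,r["xy"],z))
E
```

```text
pics
{'time': 0.0, 'eef_pos': array([ 0.1822, -0.5187,  0.2306]), 'eef_rot': array([-0.0007,  0.9858,  0.1681, -0.0001]), 'gripper_width': 0.9953485896922197}
top (array([0.4265, 0.1699, 0.9176]), array([ 0.0922, -0.0138, -0.9958]))
amber_1_center 0.57 [281.3 209.2] [0.5584 0.2193 0.03  ]
amber_1_center 0.52 [277.2 288.5] [0.4321 0.2255 0.03  ]
amber_1_center 0.49 [225.6 257.1] [0.482  0.3075 0.03  ]
amber_1_center 0.47 [278.3 248.7] [0.495  0.2239 0.03  ]
white_ball_center 0.65 [390.8 215.6] [0.5488 0.043  0.02  ]
carrier 0.68 [410.2 200.2] [0.5771 0.0077 0.    ]
side (array([ 0.3296, -0.641 ,  0.3696]), array([ 0.1798,  0.9236, -0.3391]))
amber_1_center 0.75 [276.9 261. ] [0.4225 0.1988 0.03  ]
amber_1_center 0.74 [354.8 259.2] [0.5478 0.1831 0.03  ]
amber_1_center 0.67 [315.5 248.7] [0.4938 0.2424 0.03  ]
amber_1_center 0.56 [301.2 243.3] [0.4741 0.2733 0.03  ]
amber_1_center 0.52 [405.6 323.6] [ 0.5567 -0.0415  0.03  ]
white_ball_center 0.67 [375.7 301.6] [0.5434 0.0458 0.02  ]
carrier 0.58 [406.1 323. ] [0.5781 0.0129 0.    ]
```

View pics/top0.png

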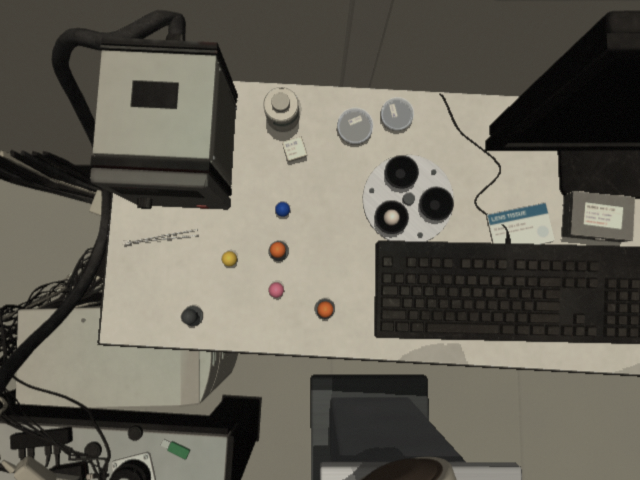

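View pics/side0.png

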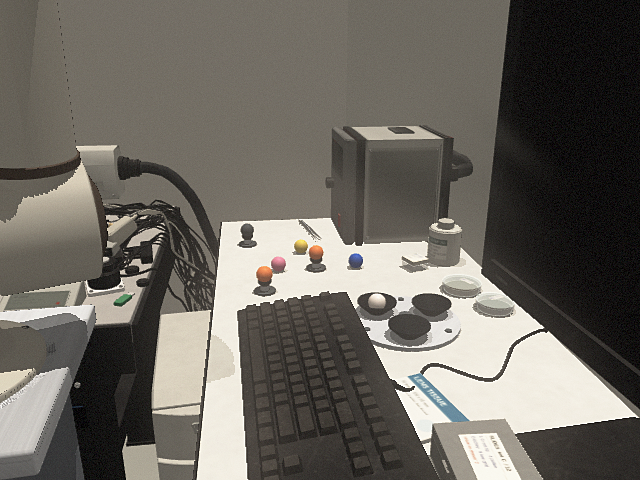

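Top view: the orange balls are at (278,250) and (325,309), the steel ball is at (191,316), and the white ball is in the well at (391,217). The empty wells are at (402,172) and (436,204). The side view shows the orange balls at (316,254) and (264,274). Next I'll triangulate these.

```bash
cat >> h.py <<'E'
def blobs(c,lo,hi,amin=30):
    h=cv2.cvtColor(c["image"],cv2.COLOR_RGB2HSV); m=cv2.inRange(h,lo,hi)
    n,_,st,ce=cv2.connectedComponentsWithStats(m); return [(st[i,4],ce[i],st[i,:4]) for i in range(1,n) if st[i,4]>=amin]
ORG=((4,150,90),(16,255,255))
def tri(c1,p1,c2,p2):
    A=[];b=[]
    for c,p in((c1,p1),(c2,p2)):
        o,d=ray(c,p); d/=np.linalg.norm(d); P=np.eye(3)-np.outer(d,d); A.append(P); b.append(P@o)
    return np.linalg.lstsq(np.vstack(A),np.hstack(b),rcond=None)[0]
E
python3 - <<'E'
from h import *
np.set_printoptions(precision=4,suppress=True)
t=eyes.camera("top"); s=eyes.camera("side")
for n,c in(("t",t),("s",s)):
    for a,ce,bb in blobs(c,*ORG): q=(bb[0]+bb[2]/2-.5,bb[1]+bb[3]/2-.5); print(n,a,ce,q,atz(c,q,.03))
# wells, by dark ellipses in the carrier's region
for n,c in(("t",t),("s",s)):
    r=eyes.regions_of("carrier",c)
    print(n,[(x["score"],x["bbox"]) for x in r[:2]])
    m=r[0]["pixels"].astype(np.uint8); m=cv2.morphologyEx(m,cv2.MORPH_CLOSE,np.ones((15,15)))
    g=cv2.cvtColor(c["image"],cv2.COLOR_RGB2GRAY); d=((g<60)&(m>0)).astype(np.uint8)
    cs,_=cv2.findContours(d,cv2.RETR_EXTERNAL,cv2.CHAIN_APPROX_NONE)
    for k in cs:
        if cv2.contourArea(k)>100: e=cv2.fitEllipse(cv2.convexHull(k)); print(n,e,atz(c,e[0],.02))
    cs,_=cv2.findContours(m,cv2.RETR_EXTERNAL,cv2.CHAIN_APPROX_NONE); e=cv2.fitEllipse(cv2.convexHull(max(cs,key=cv2.contourArea))); print("disc",e,atz(c,e[0],.005))
    for x in eyes.find_in("white_ball_center",c)[:1]: b=x["bbox"]; print("white",b,atz(c,((b[0]+b[2])/2,(b[1]+b[3])/2),.02))
E
```

```text
t 176 [277.2159 249.2159] (np.float64(277.0), np.float64(249.0)) [0.4946 0.226  0.03  ]
t 184 [324.8478 308.9022] (np.float64(325.0), np.float64(309.0)) [0.3997 0.1503 0.03  ]
s 75 [316.28 249.16] (np.float64(316.0), np.float64(249.5)) [0.4939 0.2384 0.03  ]
s 88 [264.3409 270.1932] (np.float64(264.0), np.float64(270.0)) [0.3985 0.1654 0.03  ]
t [(0.67, [364.7, 155.8, 455.3, 244.6])]
t ((391.07232666015625, 217.32470703125), (32.77290344238281, 33.07224655151367), 70.79736328125) [0.5459 0.0426 0.02  ]
t ((435.91546630859375, 203.73936462402344), (32.66780090332031, 33.292152404785156), 68.56361389160156) [ 0.5678 -0.0303  0.02  ]
t ((400.9992370605469, 171.9853973388672), (32.24924850463867, 33.008907318115234), 62.136436462402344) [0.6202 0.0252 0.02  ]
disc ((407.97808837890625, 198.74948120117188), (88.91999053955078, 91.03185272216797), 91.25498962402344) [0.5787 0.0122 0.005 ]
white [385.0, 209.3, 401.0, 224.9] [0.5463 0.0395 0.02  ]
s [(0.71, [357.4, 294.7, 460.1, 351.9])]
disc ((406.3048095703125, 318.7261962890625), (65.51246643066406, 109.76107788085938), 95.7357406616211) [0.5791 0.0158 0.005 ]
white [369.6, 291.2, 384.1, 308.3] [0.5467 0.0512 0.02  ]
```

```bash
cat > plan.py <<'E'
# usage: plan.py x y z yawdeg(of tool x) -> shares from the present pose
import sys; from h import *
from scipy.spatial.transform import Rotation as Ro
s=manip.get_state(); q=s["eef_rot"]; R=Ro.from_quat([q[1],q[2],q[3],q[0]])
x,y,z,w=map(float,sys.argv[1:5]); T=Ro.from_euler("z",w,degrees=True)*Ro.from_euler("x",180,degrees=True)
print("t",round(s["time"],2),"pos",np.round(s["eef_pos"],4),"j",np.round(s["joint_pos"],2),"F",np.round(s["contact_force"],1),"grip",round(s["gripper_width"],3),s["grasp_force"])
print("shift",np.round(R.inv().apply(np.array([x,y,z])-s["eef_pos"])/.12,3),"turn",np.round((R.inv()*T).as_rotvec()/np.pi,4))
E
```

>>> move_arm --pt "0.9 -1 0 0 0 -0.2 60" --pt "0.9 -1 0 0 0 -0.2 60" --pt "0.9 -1 0 0 0 -0.2 60" --pt "0.9 -1 0 0 0 -0.2 60" --pt "0.9 -1 0 0 0 -0.2 60" --pt "0.9 -1 0 0 0 -0.2 60"

```text
time: 1.2
eef_pos: [0.2451, -0.3687, 0.232]
eef_rot: [0.001, 0.884, 0.468, 0.0]
contact_force: [0.1, -0.3, 0.9]
gripper_width: 0.703
grasp_force: 0.0
```

```bash
python3 plan.py 0.495 0.226 0.12 180
```

```text
t 1.2 pos [ 0.2451 -0.3687  0.232 ] j [-0.98 -0.17 -0.07  1.67  0.    1.18] F [ 0.1 -0.3  0.9] grip 0.703 0.0
shift [ 5.271 -1.06   0.928] turn [ 1.000e-04  6.000e-04 -6.897e-01]
```

>>> move_arm --pt "1 -0.2 0 0 0 -0.3 60" --pt "1 -0.2 0 0 0 -0.3 60" --pt "1 -0.2 0 0 0 -0.3 60" --pt "1 -0.2 0 0 0 -0.3 60" --pt "1 -0.2 0 0 0 -0.3 60" --pt "1 -0.2 0 0 0 -0.3 60" --pt "1 -0.2 0 0 0 -0.3 60" --pt "1 -0.2 0 0 0 -0.3 60"

```text
time: 1.87
eef_pos: [0.2929, -0.2583, 0.2312]
eef_rot: [-0.0, 0.578, 0.816, -0.0]
contact_force: [0.3, 0.0, -0.7]
gripper_width: 0.704
grasp_force: 0.0
```

```bash
python3 plan.py 0.495 0.226 0.12 180
```

```text
t 1.87 pos [ 0.2929 -0.2583  0.2312] j [-0.72 -0.29 -0.17  1.69 -0.    0.51] F [ 0.3  0.  -0.7] grip 0.704 0.0
shift [3.245 2.932 0.926] turn [-1.000e-04 -0.000e+00 -3.919e-01]
```

>>> move_arm --pt "1 0.9 0 0 0 0 60" --pt "1 0.9 0 0 0 0 60" --pt "1 0.9 0 0 0 0 60" --pt "1 0.9 0 0 0 0 60" --pt "1 0.9 0 0 0 0 60"

```text
time: 2.28
eef_pos: [0.3569, -0.1045, 0.2312]
eef_rot: [-0.0, 0.578, 0.816, 0.001]
contact_force: [0.0, -0.2, -0.7]
gripper_width: 0.701
grasp_force: 0.0
```

>>> move_arm --pt "1 0.9 0 0 0 -0.39 60" --pt "1 0.9 0 0 0 -0.39 60" --pt "1 0.9 0 0 0 -0.39 60" --pt "1 0.9 0 0 0 -0.39 60" --pt "1 0.9 0 0 0 -0.39 60" --pt "1 0.9 0 0 0 -0.39 60" --pt "1 0.9 0 0 0 -0.39 60" --pt "1 0.9 0 0 0 -0.39 60" --pt "1 0.9 0 0 0 -0.39 60" --pt "1 0.9 0 0 0 -0.39 60" --pt "1 0.9 0 0 0 -0.39 60"

```text
time: 3.2
eef_pos: [0.4177, 0.0397, 0.2312]
eef_rot: [-0.0, 0.004, 1.0, -0.0]
contact_force: [0.9, 0.3, -0.4]
gripper_width: 0.705
grasp_force: 0.0
```

```bash
python3 plan.py 0.495 0.226 0.12 180
```

```text
t 3.2 pos [0.4177 0.0397 0.2312] j [ 0.09 -0.22 -0.12  1.68 -0.    0.1 ] F [ 0.9  0.3 -0.4] grip 0.705 0.0
shift [-0.632  1.558  0.926] turn [-0.0001 -0.0001 -0.0026]
```

>>> move_arm --pt "0.15 0.92 0.3 0 0 0 60" --pt "0.15 0.92 0.6 0 0 0 60" --pt "0.15 0.92 0.92 0 0 0 60" --pt "0.15 0.92 0.92 0 0 0 60" --pt "0.15 0.92 0.92 0 0 0 60" --pt "0.15 0.92 0.92 0 0 0 60"

```text
time: 3.7
eef_pos: [0.3991, 0.1508, 0.1194]
eef_rot: [-0.002, 0.006, 1.0, -0.001]
contact_force: [0.0, -0.6, 0.0]
gripper_width: 0.702
grasp_force: 0.0
```

```bash
python3 plan.py 0.399 0.150 0.012 180; python3 - <<'E'
from h import *
c=eyes.camera("side"); i=c["image"][170:330,170:370,::-1]; cv2.imwrite("pics/c1.png",cv2.resize(i,None,fx=4,fy=3.7,interpolation=cv2.INTER_CUBIC)[:590])
for b in blobs(c,*ORG): print(b)
print(proj(c,[[.3997,.1503,.03],[.397,.1503,.03],[.4946,.226,.03]]))
E
```

```text
t 3.7 pos [0.3991 0.1508 0.1194] j [ 0.36 -0.22 -0.33  1.46 -0.    0.37] F [ 0.  -0.6  0. ] grip 0.702 0.0
shift [-0.002 -0.005  0.895] turn [-0.0005 -0.001  -0.0036]
(np.int32(79), array([316.15189873, 249.24050633]), array([310, 245,  13,  10], dtype=int32))
(np.int32(104), array([264.39423077, 270.68269231]), array([257, 266,  15,  11], dtype=int32))
[[265.79362637 273.7395636 ]
 [264.01865744 273.8705037 ]
 [317.75145456 252.05830457]]
```

View pics/c1.png

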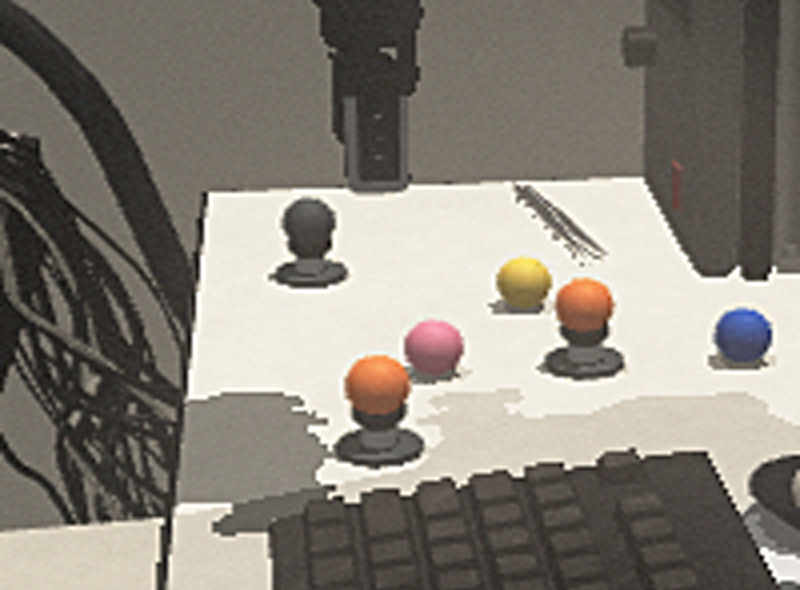

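The side view shows the finger in line with the near orange ball, at about (264.5,274) in the full image. Descending and gripping.

>>> move_arm --pt "0 0 0.3 0 0 0 60" --pt "0 0 0.6 0 0 0 60" --pt "0 0 0.8 0 0 0 60" --pt "0 0 0.91 0 0 0 60" --pt "0 0 0.91 0 0 0 60" --pt "0 0 0.91 0 0 0 40" --pt "0 0 0.91 0 0 0 32" --pt "0 0 0.91 0 0 0 28" --pt "0 0 0.91 0 0 0 20" --pt "0 0 0.91 0 0 0 20" --pt "0 0 0.91 0 0 0 20" --pt "0 0 0.91 0 0 0 20" --pt "0 0 0.91 0 0 0 20" --force 25

```text
time: 4.83
eef_pos: [0.4012, 0.1513, 0.0131]
eef_rot: [0.001, 0.004, 1.0, 0.0]
contact_force: [1.4, -1.7, 6.2]
gripper_width: 0.273
grasp_force: 24.5
```

>>> move_arm --pt "0 0 -0.1 0 0 0 20" --pt "0 0 -0.3 0 0 0 20" --pt "0 0 -0.5 0 0 0 20" --pt "0 0 -0.7 0 0 0 20" --pt "0 0 -0.7 0 0 0 20" --pt "0 0 -0.7 0 0 0 20"

```text
time: 5.33
eef_pos: [0.4007, 0.1514, 0.0975]
eef_rot: [0.001, 0.004, 1.0, 0.001]
contact_force: [-0.4, 0.4, -0.5]
gripper_width: 0.268
grasp_force: 24.5
```

```bash
python3 plan.py 0.568 -0.030 0.08 180; python3 - <<'E'
from h import *
c=eyes.camera("side"); i=c["image"][170:330,170:370,::-1]; cv2.imwrite("pics/c2.png",cv2.resize(i,None,fx=4,fy=3.7,interpolation=cv2.INTER_CUBIC)[:590])
for b in blobs(c,*ORG,10): print(b)
E
```

```text
t 5.33 pos [0.4007 0.1514 0.0975] j [ 0.36 -0.22 -0.37  1.42  0.    0.37] F [-0.4  0.4 -0.5] grip 0.268 24.540049731731415
shift [-1.405 -1.501  0.148] turn [ 0.0003  0.0008 -0.0024]
(np.int32(78), array([316.24358974, 249.29487179]), array([310, 246,  13,   9], dtype=int32))
```

View pics/c2.png

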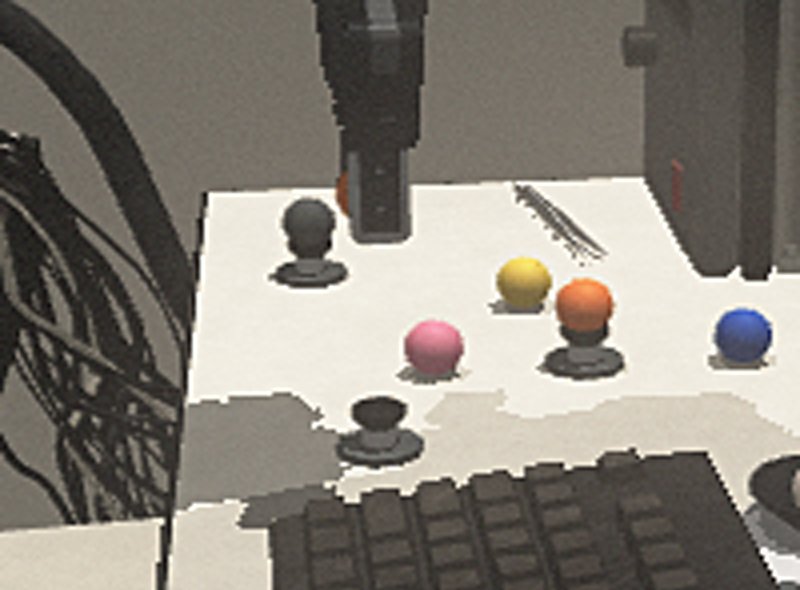

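The ball is held about 4 mm toward -x from the finger centre line, so I'll aim the TCP 4 mm past the well. Carrying it over.

>>> move_arm --pt "-0.18 -0.2 0 0 0 0 20" --pt "-0.36 -0.4 0 0 0 0 20" --pt "-0.54 -0.6 0 0 0 0 20" --pt "-0.71 -0.76 0 0 0 0 20" --pt "-0.71 -0.76 0 0 0 0 20"

```text
time: 5.8
eef_pos: [0.4862, 0.0564, 0.0942]
eef_rot: [-0.001, 0.005, 1.0, -0.0]
contact_force: [-0.1, 0.6, -1.1]
gripper_width: 0.271
grasp_force: 24.6
```

>>> move_arm --pt "-0.18 -0.2 0 0 0 0 20" --pt "-0.36 -0.4 0 0 0 0 20" --pt "-0.54 -0.6 0 0 0 0 20" --pt "-0.71 -0.75 0 0 0 0 20" --pt "-0.71 -0.75 0 0 0 0 20" --pt "-0.71 -0.75 0 0 0 0 20" --pt "-0.71 -0.75 0 0 0 0 20"

```text
time: 6.38
eef_pos: [0.568, -0.0311, 0.0947]
eef_rot: [-0.001, 0.004, 1.0, 0.0]
contact_force: [-0.3, 0.5, 0.0]
gripper_width: 0.267
grasp_force: 24.6
```

```bash
python3 plan.py 0.571 -0.030 0.027 180; python3 - <<'E'
from h import *
c=eyes.camera("side"); i=c["image"][200:360,330:530,::-1]; cv2.imwrite("pics/c3.png",cv2.resize(i,None,fx=4,fy=3.7,interpolation=cv2.INTER_CUBIC)[:590])
print(proj(c,[[.571,-.03,.023],[.571,-.03,.0975],[.567,-.03,.115]]))
E
```

```text
t 6.38 pos [ 0.568  -0.0311  0.0947] j [-0.05  0.13 -0.05  1.4   0.   -0.05] F [-0.3  0.5  0. ] grip 0.267 24.636428654193878
shift [-0.026  0.009  0.564] turn [ 0.0001 -0.0008 -0.0025]
[[412.87145118 323.21943285]
 [416.31511587 269.95361838]
 [414.08907517 257.11051085]]
```

View pics/c3.png

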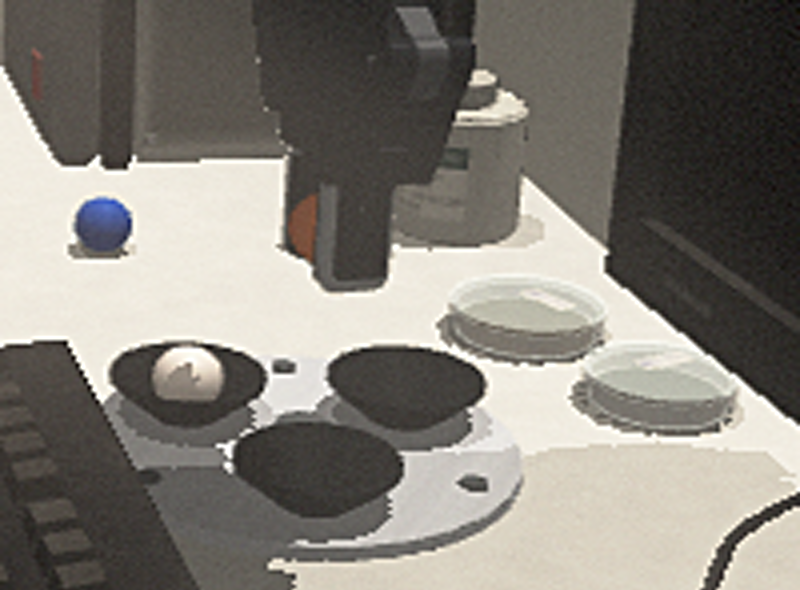

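The crop shows the empty well's rim centred at about px (409.5,325), and the held ball at about px (411,257). A 3 mm correction in x lines them up. Lowering to just above the rim and releasing.

>>> move_arm --pt "-0.025 -0.01 0.2 0 0 0 20" --pt "-0.025 -0.01 0.4 0 0 0 20" --pt "-0.025 -0.01 0.5 0 0 0 20" --pt "-0.025 -0.01 0.56 0 0 0 20" --pt "-0.025 -0.01 0.57 0 0 0 20" --pt "-0.025 -0.01 0.57 0 0 0 20" --pt "-0.025 -0.01 0.57 0 0 0 20"

```text
time: 7.02
eef_pos: [0.5725, -0.0326, 0.0286]
eef_rot: [0.001, 0.004, 1.0, -0.0]
contact_force: [-0.1, -0.1, -0.0]
gripper_width: 0.27
grasp_force: 24.6
```

>>> move_arm --pt "0 0 0 0 0 0 26" --pt "0 0 0 0 0 0 30" --pt "0 0 0 0 0 0 34" --pt "0 0 0 0 0 0 36" --pt "0 0 0 0 0 0 36" --pt "0 0 0 0 0 0 36" --pt "0 0 0 0 0 0 36" --pt "0 0 0 0 0 0 36" --pt "0 0 0 0 0 0 36" --pt "0 0 0 0 0 0 36" --pt "0 0 0 0 0 0 36"

```text
time: 7.93
eef_pos: [0.5719, -0.0327, 0.0273]
eef_rot: [-0.0, 0.004, 1.0, 0.0]
contact_force: [-0.4, -0.9, -0.8]
gripper_width: 0.423
grasp_force: 0.0
```

>>> move_arm --pt "0 0 -0.1 0 0 0 36" --pt "0 0 -0.4 0 0 0 36" --pt "0 0 -0.8 0 0 0 36" --pt "0 0 -0.8 0 0 0 50" --pt "0 0 -0.8 0 0 0 60" --pt "0 0 -0.8 0 0 0 60"

```text
time: 8.43
eef_pos: [0.5725, -0.0328, 0.1246]
eef_rot: [0.001, 0.004, 1.0, -0.0]
contact_force: [-0.3, -0.1, -0.6]
gripper_width: 0.702
grasp_force: 0.0
```

```bash
python3 plan.py 0.492 0.226 0.105 180; python3 - <<'E'
from h import *
c=eyes.camera("side"); i=c["image"][200:360,330:530,::-1]; cv2.imwrite("pics/c4.png",cv2.resize(i,None,fx=4,fy=3.7,interpolation=cv2.INTER_CUBIC)[:590])
for b in blobs(c,*ORG,10): print(b)
E
```

```text
t 8.43 pos [ 0.5725 -0.0328  0.1246] j [-0.06  0.13  0.01  1.46  0.   -0.05] F [-0.3 -0.1 -0.6] grip 0.702 0.0
shift [0.688 2.151 0.162] turn [-0.      0.0007 -0.0025]
(np.int32(73), array([316.01369863, 249.09589041]), array([310, 246,  13,   9], dtype=int32))
(np.int32(150), array([411.16666667, 321.83333333]), array([402, 316,  18,  13], dtype=int32))
```

View pics/c4.png

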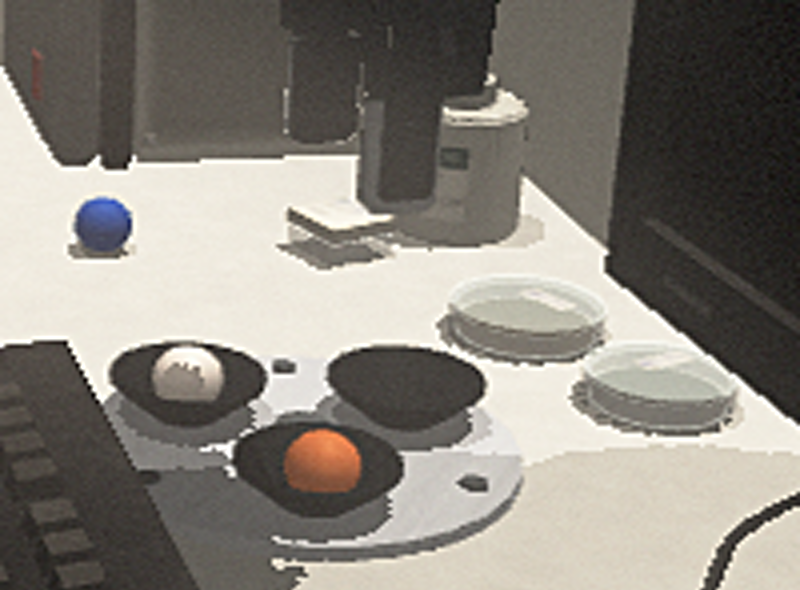

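The first ball is down in its well, at crop (323,462). Now for the second ball.

>>> move_arm --pt "0.12 0.35 0 0 0 0 60" --pt "0.24 0.7 0 0 0 0 60" --pt "0.34 1 0 0 0 0 60" --pt "0.34 1 0 0 0 0 60" --pt "0.34 1 0 0 0 0 60"

```text
time: 8.9
eef_pos: [0.5309, 0.0894, 0.1222]
eef_rot: [-0.001, 0.002, 1.0, -0.0]
contact_force: [-0.4, -0.7, -0.5]
gripper_width: 0.702
grasp_force: 0.0
```

>>> move_arm --pt "0.12 0.35 0 0 0 0 60" --pt "0.24 0.7 0 0 0 0 60" --pt "0.35 1 0 0 0 0 60" --pt "0.35 1 0 0 0 0 60" --pt "0.35 1 0 0 0 0 60"

```text
time: 9.32
eef_pos: [0.4905, 0.2086, 0.1224]
eef_rot: [-0.001, 0.003, 1.0, -0.0]
contact_force: [0.4, -0.5, -0.3]
gripper_width: 0.709
grasp_force: 0.0
```

```bash
python3 plan.py 0.491 0.226 0.09 180
```

```text
t 9.32 pos [0.4905 0.2086 0.1224] j [ 0.4   0.03 -0.09  1.45 -0.    0.41] F [ 0.4 -0.5 -0.3] grip 0.709 0.0
shift [-0.003  0.145  0.27 ] turn [-0.0002 -0.0004 -0.0017]
```

>>> move_arm --pt "0 0.145 0 0 0 0 60" --pt "0 0.145 0.3 0 0 0 60" --pt "0 0.145 0.6 0 0 0 60" --pt "0 0.145 0.8 0 0 0 60" --pt "0 0.145 0.92 0 0 0 60" --pt "0 0.145 0.92 0 0 0 60" --pt "0 0.145 0.92 0 0 0 40" --pt "0 0.145 0.92 0 0 0 32" --pt "0 0.145 0.92 0 0 0 28" --pt "0 0.145 0.92 0 0 0 20" --pt "0 0.145 0.92 0 0 0 20" --pt "0 0.145 0.92 0 0 0 20" --pt "0 0.145 0.92 0 0 0 20"

```text
time: 10.4
eef_pos: [0.4922, 0.2259, 0.0143]
eef_rot: [0.001, 0.004, 1.0, 0.001]
contact_force: [0.9, 2.7, 5.6]
gripper_width: 0.269
grasp_force: 24.5
```

>>> move_arm --pt "0 0 -0.1 0 0 0 20" --pt "0 0 -0.3 0 0 0 20" --pt "0 0 -0.5 0 0 0 20" --pt "0 0 -0.7 0 0 0 20" --pt "0 0 -0.7 0 0 0 20"

```text
time: 10.82
eef_pos: [0.4928, 0.2259, 0.1026]
eef_rot: [0.003, 0.004, 1.0, 0.001]
contact_force: [1.0, 0.2, -0.3]
gripper_width: 0.27
grasp_force: 24.6
```

```bash
python3 plan.py 0.621 0.023 0.1 180; python3 - <<'E'
from h import *
c=eyes.camera("side"); i=c["image"][170:330,230:430,::-1]; cv2.imwrite("pics/c5.png",cv2.resize(i,None,fx=4,fy=3.7,interpolation=cv2.INTER_CUBIC)[:590])
E
```

```text
t 10.82 pos [0.4928 0.2259 0.1026] j [ 0.43  0.05 -0.11  1.4  -0.    0.44] F [ 1.   0.2 -0.3] grip 0.27 24.55198109149933
shift [-1.081 -1.683  0.024] turn [ 0.0007  0.0019 -0.0024]
```

View pics/c5.png

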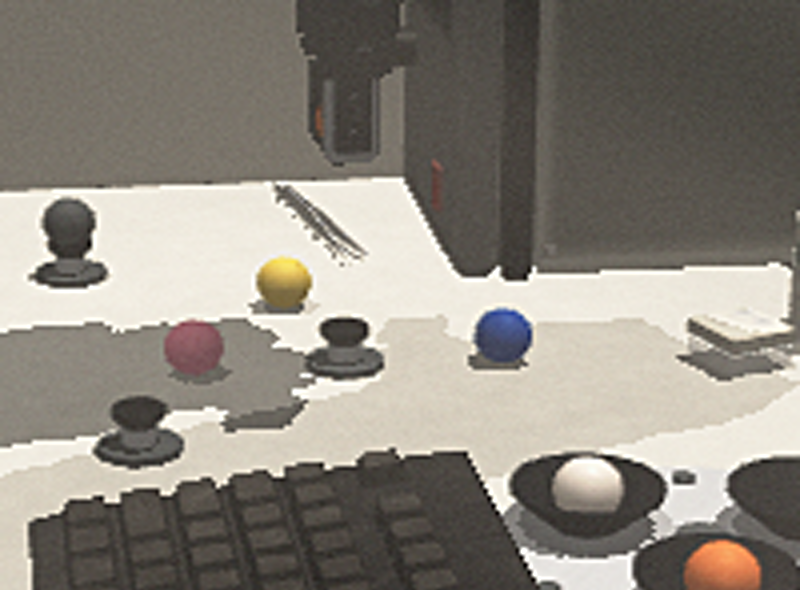

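The second ball is held and its stand is empty. Carrying it to the second well.

>>> move_arm --pt "-0.14 -0.22 0 0 0 0 20" --pt "-0.28 -0.44 0 0 0 0 20" --pt "-0.42 -0.66 0 0 0 0 20" --pt "-0.53 -0.84 0 0 0 0 20" --pt "-0.53 -0.84 0 0 0 0 20"

```text
time: 11.28
eef_pos: [0.5551, 0.1205, 0.0958]
eef_rot: [-0.001, 0.005, 1.0, -0.001]
contact_force: [0.7, -0.1, -0.7]
gripper_width: 0.265
grasp_force: 24.6
```

>>> move_arm --pt "-0.14 -0.22 0 0 0 0 20" --pt "-0.28 -0.44 0 0 0 0 20" --pt "-0.42 -0.66 0 0 0 0 20" --pt "-0.54 -0.84 0 0 0 0 20" --pt "-0.54 -0.84 0 0 0 0 20" --pt "-0.54 -0.84 0 0 0 0 20" --pt "-0.54 -0.84 0 0 0 0 20"

```text
time: 11.87
eef_pos: [0.6173, 0.023, 0.0962]
eef_rot: [-0.001, 0.004, 1.0, 0.0]
contact_force: [-0.0, -0.4, -0.2]
gripper_width: 0.273
grasp_force: 24.7
```

```bash
python3 plan.py 0.6205 0.024 0.0265 180; python3 - <<'E'
from h import *
c=eyes.camera("side"); i=c["image"][200:360,330:530,::-1]; cv2.imwrite("pics/c6.png",cv2.resize(i,None,fx=4,fy=3.7,interpolation=cv2.INTER_CUBIC)[:590])
print(proj(c,[[.6205,.024,.023],[.6205,.024,.1]]))
E
```

```text
t 11.87 pos [0.6173 0.023  0.0962] j [0.04 0.24 0.09 1.42 0.   0.05] F [-0.  -0.4 -0.2] grip 0.273 24.657100439071655
shift [-0.028  0.008  0.581] turn [ 0.     -0.0005 -0.0025]
[[433.28679061 301.83087206]
 [437.26019882 250.30367303]]
```

View pics/c6.png

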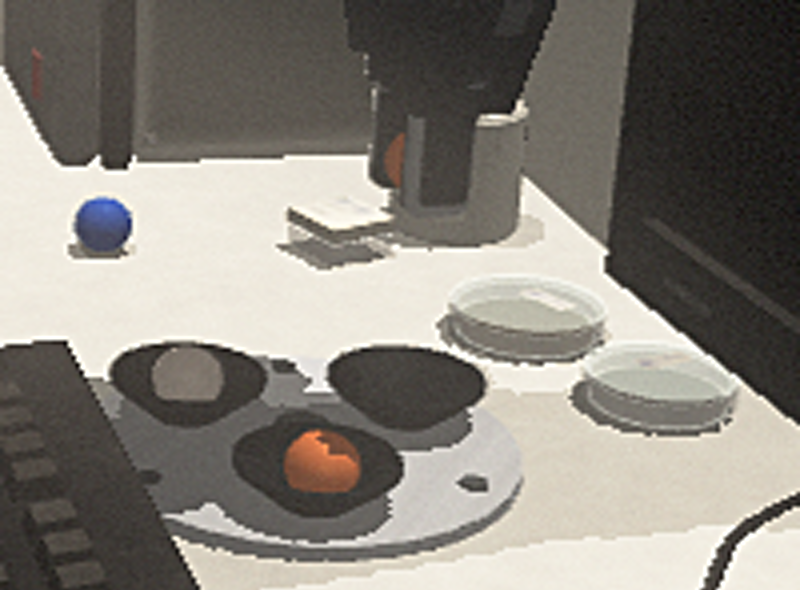

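The well's rim is at about px (431.8,303) and the held ball at about px (434.5,243). It needs about 2.5 mm in +x. Lowering and releasing.

>>> move_arm --pt "-0.023 -0.01 0.2 0 0 0 20" --pt "-0.023 -0.01 0.4 0 0 0 20" --pt "-0.023 -0.01 0.5 0 0 0 20" --pt "-0.023 -0.01 0.56 0 0 0 20" --pt "-0.023 -0.01 0.575 0 0 0 20" --pt "-0.023 -0.01 0.575 0 0 0 20" --pt "-0.023 -0.01 0.575 0 0 0 20"

```text
time: 12.5
eef_pos: [0.6213, 0.0218, 0.0292]
eef_rot: [0.001, 0.004, 1.0, 0.0]
contact_force: [-0.3, -0.0, 0.8]
gripper_width: 0.27
grasp_force: 24.7
```

>>> move_arm --pt "0 0 0 0 0 0 26" --pt "0 0 0 0 0 0 30" --pt "0 0 0 0 0 0 34" --pt "0 0 0 0 0 0 36" --pt "0 0 0 0 0 0 36" --pt "0 0 0 0 0 0 36" --pt "0 0 0 0 0 0 36" --pt "0 0 0 0 0 0 36" --pt "0 0 0 0 0 0 36" --pt "0 0 0 0 0 0 36" --pt "0 0 0 0 0 0 36"

```text
time: 13.42
eef_pos: [0.6208, 0.0215, 0.0279]
eef_rot: [0.0, 0.004, 1.0, 0.0]
contact_force: [0.3, -0.4, 0.2]
gripper_width: 0.419
grasp_force: 0.0
```

>>> move_arm --pt "0 0 -0.1 0 0 0 36" --pt "0 0 -0.4 0 0 0 36" --pt "0 0 -0.8 0 0 0 36" --pt "0 0 -0.9 0 0 0 50" --pt "0.9 0 -0.9 0 0 0 50" --pt "0.9 0 -0.9 0 0 0 50" --pt "0.9 0 -0.9 0 0 0 50" --pt "0.9 0 -0.9 0 0 0 50" --pt "0.9 0 -0.9 0 0 0 50" --pt "0.9 0 -0.9 0 0 0 50" --pt "0.9 0 -0.9 0 0 0 50"

```text
time: 14.33
eef_pos: [0.5136, 0.0224, 0.1363]
eef_rot: [0.0, 0.004, 1.0, 0.0]
contact_force: [0.1, 0.5, 0.3]
gripper_width: 0.585
grasp_force: 0.0
```

```bash
python3 - <<'E'
from h import *
s=manip.get_state(); print(s["time"],s["eef_pos"],s["qvel"])
for n in("side","top"):
    c=eyes.camera(n)
    for b in blobs(c,*ORG,10): print(n,b[0],b[1],atz(c,b[1],.02))
    if n=="side": i=c["image"][200:360,330:530,::-1]; cv2.imwrite("pics/c7.png",cv2.resize(i,None,fx=4,fy=3.7,interpolation=cv2.INTER_CUBIC)[:590])
E
```

```text
14.3333 [0.51358655 0.02235643 0.13629978] [-0.00047017  0.01181559 -0.00074607  0.00150632  0.00091773  0.00041593]
side 107 [433.38317757 299.85981308] [0.62553627 0.0357068  0.02      ]
side 141 [411.37588652 321.67375887] [ 0.57261364 -0.02031262  0.02      ]
top 164 [403.18902439 170.73780488] [0.62228232 0.02162499 0.02      ]
```

View pics/c7.png

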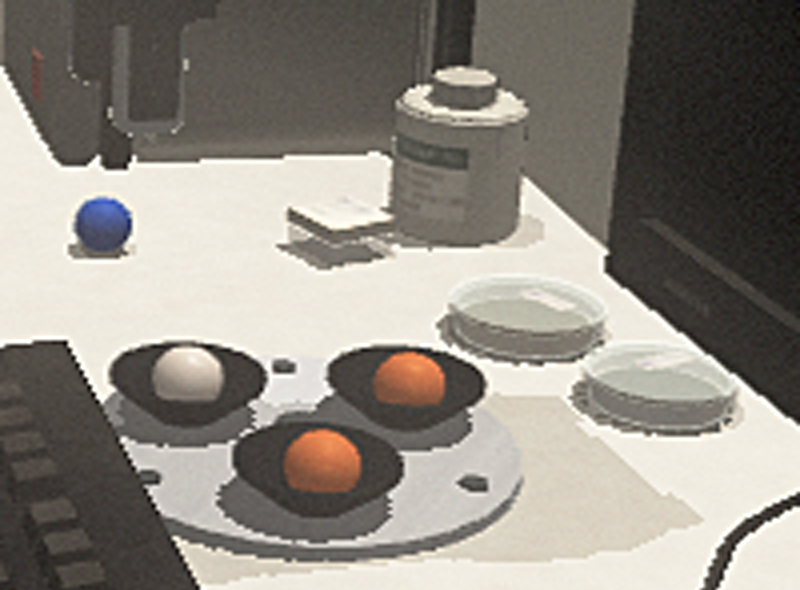

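All three balls sit in their wells: orange at crop (323,462) and (409,382), white at (187,377). The arm is clear of them.

```bash
python3 -c "
from station import manip
print(manip.hand_in())"
```

```text
the job is handed in; nothing more can be done
None
```

I put one orange ball in each of the two empty wells, left the white and steel balls alone, and handed the job in at about 14.4 s; the last camera view shows all three carrier balls down in their wells and the arm clear, but the hand-in returned no verdict.

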